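# Hang the caddy on the twin-pin stand

## Task

Pick up the larger steel caddy, the one with the big holes in its ears, by its handle and hang it on the grey stand, with one pin up through each ear and both ears resting fully down on the stand's round shoulders. Leave the smaller caddy where it stands, and let go of the hung caddy so that it hangs still and level.

Things in the scene. Friction and masses are not known exactly. Their poses are not given: they have to be found in the camera images.
- caddy: Loose steel tray 80 (x) by 114 (y) by 60 mm high, 0.28-0.46 kg. Ear at each y end: 60 mm wide, reaching y=+/-130, underside 54 and top 60 mm up, with a 38 mm hole at x=0, y=+/-100. Fixed black handle bar along y above the middle: 14 mm wide (x), 14 high, 111 long, its centre 117 mm up, free below; uprights at y=+/-52. Origin: centre of underside, z up. Both ends alike: hangs either way round.
- small_caddy: Lookalike to leave alone: same tray and handle, but its ears are 36 mm wide, reach only y=+/-100 mm and have small 14 mm holes that do not fit the stand. Origin: centre of underside, handle bar along y. The two caddies stand on the bench, in either place.
- stand: Fixed grey stand: base 100 (x) by 280 (y) by 10 mm; 24 mm posts at x=0, y=+/-100, each topped by a flat 54 mm round shoulder 120 mm above the bench. On it a steel tapered pin, 26 mm thick at the foot, 4 at the tip, 45 tall (tip 165 mm up). Free between the posts. Origin: centre of base underside, z up. With ears on shoulders the caddy's origin is 66 mm above this one.

How it is judged:
By the outcome, as a careful person would: the job done as asked, in the order asked, and still so for the second after the job is handed in, with the robot touching nothing.
It also fails if it takes over 42 s, if anything falls off the work surface, if the arm or the gripper's body presses on something with over 40 N, if the wrist force passes 120 N, or if a joint passes its speed limit or range.

## Robot

A 6-joint arm with a two-finger parallel gripper is mounted at the origin on the work surface. World frame = base frame: x ahead of the robot, y to its left, z up, the work surface at z = 0. Lengths are in m, angles in rad, forces in N, time in s.
With the tool pointing down it reaches from about 0.35 to 0.875 m from the base axis. Payload 15.5 kg.
Tool frame: the origin (TCP) lies at the very end of the fingers, on their centre line; the grasp point (between the pads) lies 19 mm behind it; x points along the fingers, y is the direction in which the jaws open and shut, and the axes are right-handed (so a half turn about x gives the same grasp; the last joint's range is limited). The gripper opens to 85 mm and grips with 20 to 120 N. Pads are 22 mm wide; open, the fingers measure 114 mm over their backs; the gripper's body (76 mm by 85 mm) begins 54 mm behind the grasp point. The pads swing forward as they close: fully open they stand 13 mm farther back than shut.
Start: joints at [-1.294, 0.494, 1.345, -0, 1.302, -0.096], TCP at [0.227, -0.582, 0.231] pointing down, gripper open.
Joint ranges: [-2.91, 2.91], [-0.82, 2.16], [0.22, 2.67], [-1.22, 4.37], [0.12, 2.79], [-3.08, 3.08]. Speed limits (rad/s): [1.89, 1.89, 2.57, 3.01, 3.01, 3.01].

## Interface

Orientations are given as a rotation vector (axis times angle).
In Python, from station import ctrl gives the robot as it stands.
- The arm moves only by the shell command python3 -m handwheel 'ROWS' [FORCE]. ROWS is text: rows parted by semicolons, each of 7 numbers parted by spaces: the opening, from -1 (shut) to 1 (fully open), then the shift along the tool's x, y, z in m, then the turn, a rotation vector about the tool's x, y, z in degrees. In form: jaw tx ty tz rx ry rz; .... A call has 1 to 20 rows; each row is the pose to reach, as a shift and turn from the pose measured when the call began, along the tool's axes at that moment; what a row does not reach only later rows make up. A row lasts 1/8 s, in which the tool goes at most 62.5 mm and 10.7 degrees, less where a joint would pass 70% of its speed; a pose out of reach is approached as far as the arm can. A call with a gripper value outside its range is refused whole. The fingers move at their own pace and stop on an object; FORCE is the grip in N (left out, the last holds). Time passes only in rows, so rows that repeat a pose let the fingers close. It gives the time, the measured TCP pose, the force and the opening at its end, in the units of the state.
- ctrl.state(): the state, without advancing time (a new reading comes with each control period).
- ctrl.read_camera(name): name is "side" or "top" or "wrist"; returns a dict with "pixels" (384x512x3 uint8, red, green, blue), "K" (3x3 intrinsics, pixels), "rvec" (rotation vector, rad) and "tvec" (3), from world to camera coordinates, as OpenCV has them; the wrist camera has in their place "hand_eye" (4x4, takes a point from camera to tool coordinates, whose origin is the TCP and whose axes are the tool frame's). Camera axes: x right, y down, z forward; pixel columns grow to the right and rows downward; lengths in m; the calibration is good to about 2 mm. A picture is of the moment at which its call begins: read the wrist's pose just before it. There is no depth.
- ctrl.job_done(): hands the job in, once; it reports no verdict.
Trained networks look in a picture, given as the dict that the camera call returned (one of the last four; its "shot" number tells which), for a name from the list of things; names that differ only in an ending like _2 or _b are one class to them, and where a whole thing is asked for, a point or a joint stands for the part that bears it (a point fixed in the world has none). Each returns a list of dicts, best first, with "score" (0 to 1); they miss things now and then, are a little off and sometimes report something else, mostly with a low value. They report only what shows in the picture. A call takes as long as a camera call.
- ctrl.outline_of(picture, name): "mask" (384x512 bool, what is visible of it) and "position" ([column, row] in pixels, amid what is visible of it).
- ctrl.tip_of(picture, name): "position" ([column, row] in pixels: a listed point, or the origin of a listed thing).
The state is a dict: "t": time; "joint_positions": joint angles; "qd": joint speeds; "effort": joint torques, N m; "eef_pos": TCP position; "ee_rot": TCP orientation; "ft_force": force on the tool from outside, world axes, zero at the start; "moment": the same for the moment, N m; "gripper_width": opening from 0.0 (shut) to 1.0 (fully open).
Only numpy, scipy, OpenCV 4.12 (cv2) and the standard library are available. Lean on these libraries where they do the work, as an engineer would, in place of code of your own. Each camera call takes 0.05 s, during which the arm holds its last target.

## Working session

There is one attempt and no reset: what is moved stays moved. The work goes in short steps, Python scripts to look and compute and a shell command to move; the robot and the scene stay as the last step left them, time stands still between calls to the robot, and variables do not carry over. Pictures are saved under pics/ and viewed, and the job is handed in when it is done.

```bash
ls; mkdir -p pics; cat > h.py <<'E'
import numpy as np, cv2
from station import ctrl
def shot(n,fn):
    p=ctrl.read_camera(n); cv2.imwrite('pics/'+fn+'.png',p['pixels'][:,:,::-1]); return p
E
python3 - <<'E'
from h import *
print(ctrl.state())
for n in ['side','top','wrist']:
    p=shot(n,n+'0'); print(n,p['shot'],[ (k,np.round(v,4).tolist()) for k,v in p.items() if k not in('pixels','shot')])
    for o in ['caddy','small_caddy','stand']:
        for d in ctrl.outline_of(p,o)[:3]:
            print(o,'outline',round(d['score'],2),d['position'],d['mask'].sum())
        for d in ctrl.tip_of(p,o)[:3]: print(o,'tip',round(d['score'],2),d['position'])
E
```

```text
pics
{'t': 0.0, 'joint_positions': array([-1.29452375e+00,  4.94196707e-01,  1.34615156e+00, -1.07992227e-05,
        1.30253162e+00, -9.54871582e-02]), 'qd': array([ 9.30828690e-04, -5.69076329e-04,  1.14074000e-03,  8.45294883e-05,
       -3.71499400e-04, -8.43492092e-04]), 'effort': array([-1.73123135e-05, -8.82156229e+01, -3.83882940e+01, -1.05272782e-04,
        1.00111295e-02,  1.95388162e-05]), 'eef_pos': array([ 0.22693713, -0.58193366,  0.23068494]), 'ee_rot': array([ 2.01872159,  0.38096518, -2.01898159]), 'ft_force': array([-0.00845633, -0.11961439,  0.27673106]), 'moment': array([-0.0712424 ,  0.01351074, -0.08582967]), 'gripper_width': 0.9979603535869699}
side 1 [('K', [[390.8647, 0.0, 254.9073], [0.0, 390.8647, 192.0437], [0.0, 0.0, 1.0]]), ('rvec', [0.5104, -2.6183, 1.3105]), ('tvec', [0.4938, 0.1384, 0.68])]
caddy outline 0.59 [317.5, 157.6] 3010
caddy tip 0.56 [315.5, 172.8]
small_caddy outline 0.7 [259.2, 128.7] 2111
small_caddy outline 0.56 [316.9, 157.2] 2913
small_caddy tip 0.81 [256.6, 140.5]
stand outline 0.74 [170.6, 301.0] 11684
stand tip 0.78 [182.3, 297.7]
top 2 [('K', [[386.316, 0.0, 252.2594], [0.0, 386.316, 188.2704], [0.0, 0.0, 1.0]]), ('rvec', [2.1696, -2.1828, 0.1425]), ('tvec', [0.0065, 0.5359, 0.8521])]
caddy outline 0.62 [324.8, 228.8] 3485
small_caddy outline 0.97 [361.7, 152.0] 2764
small_caddy tip 0.81 [354.0, 151.7]
stand outline 0.87 [126.5, 186.4] 5603
wrist 3 [('K', [[271.3134, 0.0, 261.2952], [0.0, 271.3134, 185.5222], [0.0, 0.0, 1.0]]), ('hand_eye', [[-0.0005, -0.2906, 0.9568, -0.1424], [1.0, -0.0012, 0.0002, -0.0002], [0.0011, 0.9568, 0.2906, -0.0732], [0.0, 0.0, 0.0, 1.0]])]
```

View pics/side0.png

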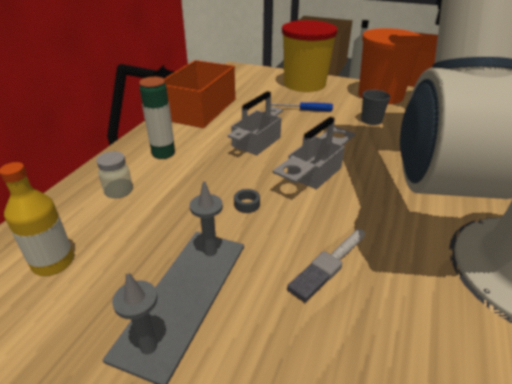

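View pics/top0.png

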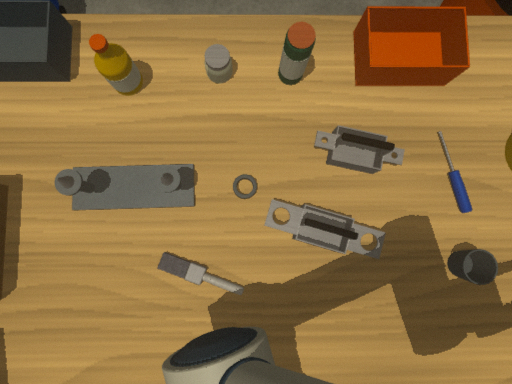

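View pics/wrist0.png

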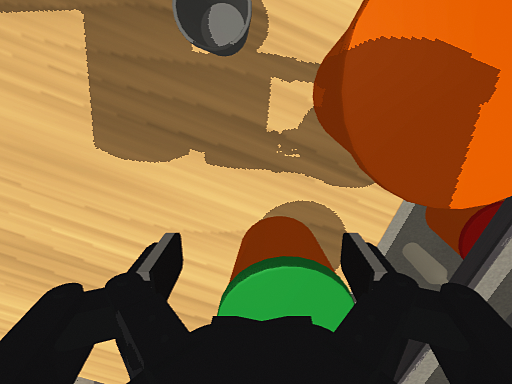

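```bash
python3 - <<'E'
import cv2
t=cv2.imread('pics/top0.png');s=cv2.imread('pics/side0.png')
def crop(im,x,y,w,h,f,fn): cv2.imwrite('pics/'+fn+'.png',cv2.resize(im[y:y+h,x:x+w],None,fx=f,fy=f,interpolation=cv2.INTER_CUBIC))
crop(t,255,185,140,90,5,'tc');crop(t,45,150,160,70,5,'ts');crop(s,265,110,100,90,6,'sc');crop(s,100,170,160,214,2.8,'ss')
E
```

```text
(no output)
```

View pics/tc.png

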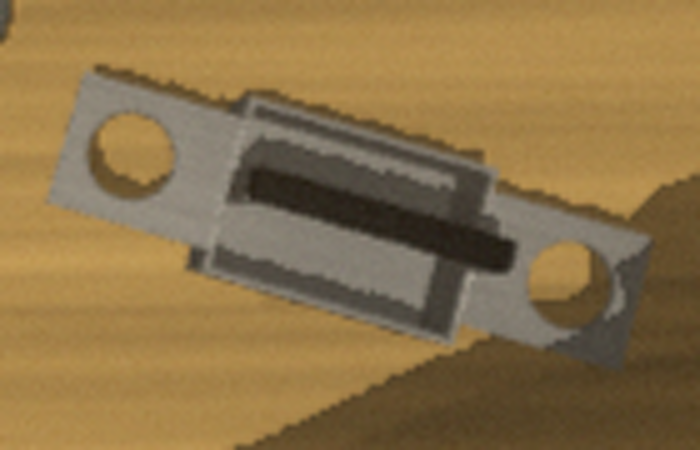

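View pics/ts.png

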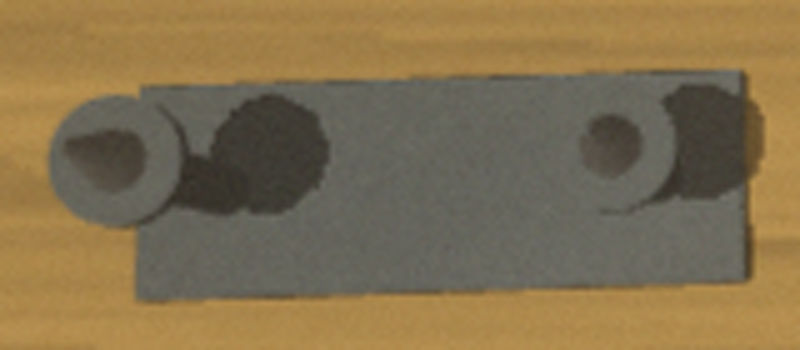

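View pics/sc.png

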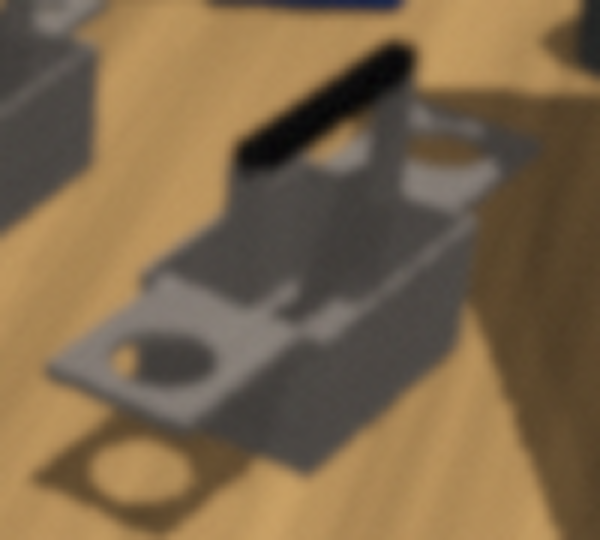

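View pics/ss.png

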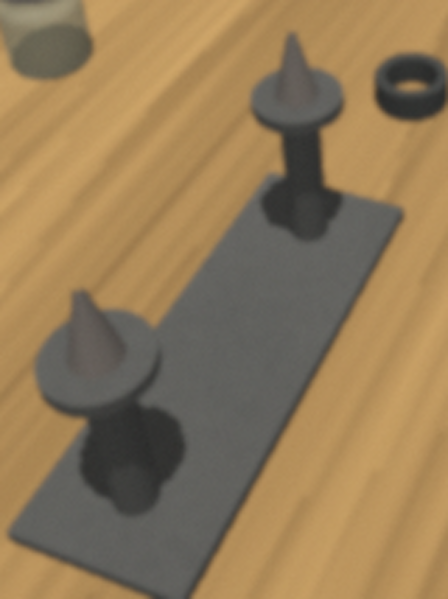

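```bash
cat > fit.py <<'E'
from h import *
from scipy.optimize import least_squares
import itertools
CAM={'top':([[386.316,0,252.2594],[0,386.316,188.2704],[0,0,1]],[2.1696,-2.1828,0.1425],[0.0065,0.5359,0.8521]),
'side':([[390.8647,0,254.9073],[0,390.8647,192.0437],[0,0,1]],[0.5104,-2.6183,1.3105],[0.4938,0.1384,0.68])}
def proj(c,P):
    K,r,t=CAM[c]; return cv2.projectPoints(np.array(P,float).reshape(-1,1,3),np.array(r),np.array(t),np.array(K),None)[0].reshape(-1,2)
def place(q,P,z=0):
    c,s=np.cos(q[2]),np.sin(q[2]); P=np.array(P,float)
    return np.c_[q[0]+c*P[:,0]-s*P[:,1],q[1]+s*P[:,0]+c*P[:,1],P[:,2]+z]
def fit(obs,q0):
    def f(q):
        return np.concatenate([(proj(c,place(q,[p]))[0]-uv) for c,p,uv in obs]).ravel()
    r=least_squares(f,q0,loss='soft_l1'); return r.x,r.fun.reshape(-1,2)
E
cat > a.py <<'E'
from fit import *
T=lambda u,v:(255+u/5-.4,185+v/5-.4); S=lambda u,v:(265+u/6-.4,110+v/6-.4)
# caddy: +y end = left in top
def bp(c,uv,z):
    K,r,t=CAM[c];R=cv2.Rodrigues(np.array(r))[0];C=-R.T@np.array(t);d=R.T@np.linalg.inv(K)@np.array([*uv,1]);return C+d*(z-C[2])/d[2]
A=bp('top',T(131,155),.06);B=bp('top',T(570,285),.06);print('holes',A,B,np.linalg.norm(A-B))
d=(A-B); m=(A+B)/2; yaw=np.arctan2(-d[0],d[1])
obs=[('top',(0,.1,.06),T(131,155)),('top',(0,-.1,.06),T(570,285))]
h=lambda s:[('top',(.03*s,.13,.06),T(90,72)),('top',(-.03*s,.13,.06),T(48,202)),('top',(.03*s,-.13,.06),T(652,240)),('top',(-.03*s,-.13,.06),T(618,368)),
 ('side',(-.03*s,.13,.06),S(185,428)),('side',(.03*s,.13,.06),S(50,370)),('side',(0,.1,.06),S(163,358)),('side',(.03*s,-.13,.06),S(415,98)),('side',(-.03*s,-.13,.06),S(540,148))]
for s in(1,-1):
    q,r=fit(obs+h(s),[m[0],m[1],yaw]);print(s,q,np.degrees(q[2]));print(np.round(r,1).tolist())
for nm,o in(('top',obs),):
    print(nm,fit([x for x in obs+h(1) if x[0]=='top'],q)[0],fit([x for x in obs+h(1) if x[0]=='side'],q)[0])
T=lambda u,v:(45+u/5-.4,150+v/5-.4); S=lambda u,v:(100+u/2.8-.4,170+v/2.8-.4)
A=bp('top',T(116,161),.12);B=bp('top',T(615,148),.12);print('sh',A,B,np.linalg.norm(A-B))
d=(A-B); m=(A+B)/2; yaw=np.arctan2(-d[0],d[1])
# +y = left in top, = near in side
so=[('top',(0,.1,.12),T(116,161)),('top',(0,-.1,.12),T(615,148)),('top',(0,.1,.165),T(68,145)),('top',(-.05,.14,.01),T(138,297)),('top',(-.05,-.14,.01),T(748,280)),('top',(.05,-.14,.01),T(742,72)),
('side',(0,.1,.12),S(98,355)),('side',(0,-.1,.12),S(297,98)),('side',(0,.1,.165),S(80,293)),('side',(0,-.1,.165),S(292,35)),('side',(.05,-.14,.01),S(270,177)),('side',(-.05,-.14,.01),S(402,212)),('side',(.05,.14,.01),S(12,535))]
q,r=fit(so,[m[0],m[1],yaw]);print(q,np.degrees(q[2]));print(np.round(r,1).tolist())
for c in CAM: print(c,fit([x for x in so if x[0]==c],q)[0])
print(ctrl.state()['t'])
E
python3 a.py
```

```text
holes [ 0.47214077 -0.05803087  0.06      ] [ 0.41428288 -0.24909238  0.06      ] 0.19962974179093335
1 [ 0.44298622 -0.15350943 -0.29174885] -16.71597770442474
[[-0.1, 0.2], [0.1, 0.0], [-1.3, -0.2], [-0.5, 0.1], [0.3, -0.4], [0.4, 0.7], [0.2, -0.2], [-0.9, -0.8], [0.0, -0.0], [-0.2, -0.0], [0.6, -1.2]]
-1 [ 0.44345155 -0.15369855 -0.28707671] -16.448283692714877
[[-0.1, 0.2], [0.2, -0.4], [-8.8, 26.2], [7.0, -26.2], [-6.2, 25.8], [7.1, -26.5], [-23.4, -10.5], [22.8, 9.4], [0.0, -0.0], [21.1, 6.9], [-21.4, -8.5]]
top [ 0.44313165 -0.15385798 -0.29376255] [ 0.44258258 -0.15206244 -0.28954439]
sh [0.5410394  0.37903107 0.12      ] [0.54548026 0.17786489 0.12      ] 0.20121519338827962
[0.5434343  0.27984053 0.02776421] 1.5907721354383833
[[-0.4, 0.2], [-1.0, -0.4], [-1.5, 0.5], [-1.0, 1.1], [-0.5, 0.4], [-0.1, -0.7], [0.4, 0.7], [0.3, -1.0], [-0.1, -1.5], [0.0, -1.1], [-0.1, -2.2], [1.3, -1.7], [-2.1, -0.6]]
top [0.54382421 0.27815628 0.02180828]
side [0.54254481 0.2813417  0.02924458]
1.05
```

```bash
cat >> h.py <<'E'
from scipy.spatial.transform import Rotation as Ro
def Rdown(yaw,flip=1):
    x=np.array([0,0,-1.]); y=flip*np.array([np.cos(yaw),np.sin(yaw),0]); return np.c_[x,y,np.cross(x,y)]
def rel(pos,R,st=None):
    s=st or ctrl.state(); R0=Ro.from_rotvec(s['ee_rot']).as_matrix()
    return np.round(R0.T@(np.array(pos)-s['eef_pos']),4), np.round(np.degrees(Ro.from_matrix(R0.T@R).as_rotvec()),2)
E
python3 - <<'E'
from h import *
s=ctrl.state(); print(Ro.from_rotvec(s['ee_rot']).as_matrix().round(3))
for yaw in(-.2915,.026):
  for f in(1,-1): print(yaw,f,*rel([.4429,-.1537,.24],Rdown(yaw,f)))
E
```

```text
[[-0.     0.363 -0.932]
 [ 0.    -0.932 -0.363]
 [-1.    -0.     0.   ]]
-0.2915 1 [-0.0087 -0.3209 -0.3568] [-52.  -0.   0.]
-0.2915 -1 [-0.0087 -0.3209 -0.3568] [128.   0.   0.]
0.026 1 [-0.0087 -0.3209 -0.3568] [-70.19  -0.     0.  ]
0.026 -1 [-0.0087 -0.3209 -0.3568] [109.81   0.     0.  ]
```

```bash
python3 -m handwheel '1 -0.04 0 0 0 0 0; 1 -0.04 -0.04 -0.045 -6.5 0 0; 1 -0.04 -0.08 -0.09 -13 0 0; 1 -0.04 -0.12 -0.134 -19.5 0 0; 1 -0.04 -0.16 -0.178 -26 0 0; 1 -0.03 -0.2 -0.223 -32.5 0 0; 1 -0.02 -0.24 -0.268 -39 0 0; 1 -0.01 -0.28 -0.312 -46 0 0; 1 -0.009 -0.321 -0.357 -52 0 0; 1 -0.009 -0.321 -0.357 -52 0 0; 1 -0.009 -0.321 -0.357 -52 0 0; 1 -0.009 -0.321 -0.357 -52 0 0' 40
python3 - <<'E'
from h import *
s=ctrl.state(); print(s['t'],s['eef_pos'],s['joint_positions'])
p=shot('wrist','w1'); print(*rel([.4429,-.1537,.098],Rdown(-.2915)))
for d in ctrl.outline_of(p,'caddy')[:2]: print(d['score'],d['position'])
E
```

```text
t: 2.55
eef_pos: [0.4427, -0.1546, 0.2403]
ee_rot: [1.422, 1.056, -1.422]
ft_force: [0.7, -0.4, -0.6]
gripper_width: 1.001
2.55 [ 0.44272456 -0.15458505  0.24034391] [-4.63267100e-01  2.64289273e-01  1.70245331e+00 -1.60397447e-04
  1.17468858e+00 -1.69719712e-01]
[ 1.423e-01 -1.000e-04 -1.000e-03] [-0.12  0.01 -0.  ]
0.76 [264.6, 153.6]
```

View pics/w1.png

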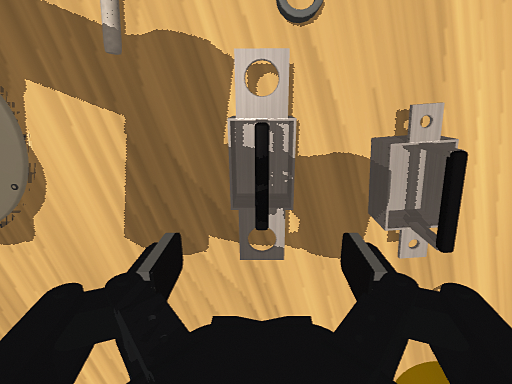

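```bash
cat >> h.py <<'E'
KW=np.array([[271.3134,0,261.2952],[0,271.3134,185.5222],[0,0,1]])
HE=np.array([[-0.0005,-0.2906,0.9568,-0.1424],[1,-0.0012,0.0002,-0.0002],[0.0011,0.9568,0.2906,-0.0732],[0,0,0,1]])
def wproj(P,s):
    R=Ro.from_rotvec(s['ee_rot']).as_matrix(); P=np.array(P,float)
    q=(P-s['eef_pos'])@R; c=(q-HE[:3,3])@HE[:3,:3]; uv=c@KW.T; return (uv[:,:2]/uv[:,2:]).round(1)
E
python3 - <<'E'
from fit import *
s=ctrl.state();q=[.4429,-.1537,-.2915]
print(wproj(place(q,[(0,.1,.06),(0,-.1,.06),(0,.055,.124),(0,-.055,.124),(.03,.13,.06),(-.03,.13,.06)]),s))
E
```

```text
[[261.   77. ]
 [261.6 239.2]
 [261.2 122.5]
 [261.5 229.9]
 [288.8  47. ]
 [233.1  47.2]]
```

```bash
python3 -m handwheel '1 0.05 0 -0.001 0 0 0; 1 0.09 0 -0.001 0 0 0; 1 0.12 0 -0.001 0 0 0; 1 0.142 0 -0.001 0 0 0; 1 0.142 0 -0.001 0 0 0; 1 0.142 0 -0.001 0 0 0; -1 0.142 0 -0.001 0 0 0; -1 0.142 0 -0.001 0 0 0; -1 0.142 0 -0.001 0 0 0; -1 0.142 0 -0.001 0 0 0; -1 0.142 0 -0.001 0 0 0; -1 0.142 0 -0.001 0 0 0; -1 0.142 0 -0.001 0 0 0; -1 0.142 0 -0.001 0 0 0; -1 0.142 0 -0.001 0 0 0; -1 0.142 0 -0.001 0 0 0' 70
python3 - <<'E'
from h import *
s=ctrl.state(); print(s['t'],s['eef_pos'],s['ft_force'],s['gripper_width'])
p=shot('wrist','w2');p=shot('side','s2')
E
```

```text
t: 4.65
eef_pos: [0.4432, -0.1537, 0.0986]
ee_rot: [1.422, 1.055, -1.422]
ft_force: [-1.7, 0.8, 7.5]
gripper_width: 0.141
4.65 [ 0.44319814 -0.15369793  0.0986334 ] [-1.68958757  0.82751061  7.53908739] 0.14096754210220608
```

View pics/w2.png

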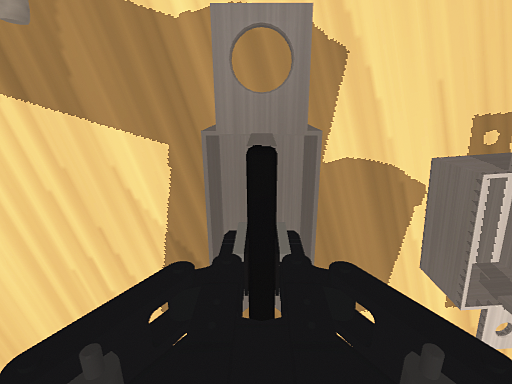

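View pics/s2.png

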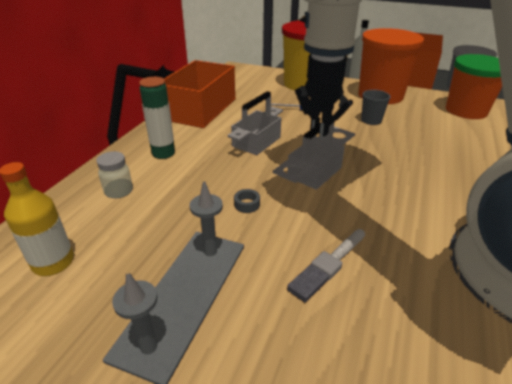

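Width 0.141 (about 12 mm) and the wrist view show the bar between the pads. Lifting straight up.

```bash
python3 -m handwheel '-1 -0.01 0 0 0 0 0; -1 -0.03 0 0 0 0 0; -1 -0.06 0 0 0 0 0; -1 -0.1 0 0 0 0 0; -1 -0.14 0 0 0 0 0; -1 -0.18 0 0 0 0 0; -1 -0.21 0 0 0 0 0; -1 -0.21 0 0 0 0 0; -1 -0.21 0 0 0 0 0' 
python3 - <<'E'
from h import *
s=ctrl.state(); print(s['t'],s['eef_pos'],s['ft_force'],s['moment'],s['gripper_width'])
p=shot('wrist','w3');p=shot('side','s3')
print(*rel([.5434,.2798,.3086],Rdown(.026)))
E
```

```text
t: 5.88
eef_pos: [0.4424, -0.1533, 0.3079]
ee_rot: [1.422, 1.056, -1.423]
ft_force: [-0.2, -0.1, -4.0]
gripper_width: 0.153
5.875 [ 0.44244173 -0.15330627  0.30786062] [-0.23700853 -0.08339811 -3.99566935] [ 0.02586975 -0.01939632  0.01224702] 0.15279260759769767
[-0.001  -0.0286 -0.4438] [-18.31  -0.03   0.1 ]
```

View pics/w3.png

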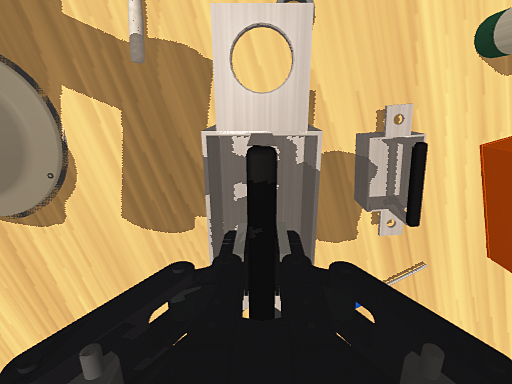

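View pics/s3.png

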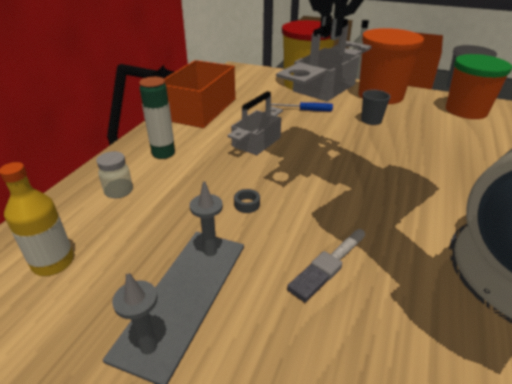

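```bash
python3 -m handwheel '-1 -0.001 -0.001 -0.02 -1 0 0; -1 -0.001 -0.004 -0.06 -2.5 0 0; -1 -0.001 -0.007 -0.1 -4 0 0; -1 -0.001 -0.01 -0.15 -6 0 0; -1 -0.001 -0.013 -0.2 -8 0 0; -1 -0.001 -0.016 -0.25 -10 0 0; -1 -0.001 -0.019 -0.3 -12 0 0; -1 -0.001 -0.022 -0.35 -14 0 0; -1 -0.001 -0.026 -0.4 -16.3 0 0; -1 -0.001 -0.028 -0.43 -17.7 0 0; -1 -0.001 -0.0286 -0.444 -18.3 0 0; -1 -0.001 -0.0286 -0.444 -18.3 0 0; -1 -0.001 -0.0286 -0.444 -18.3 0 0; -1 -0.001 -0.0286 -0.444 -18.3 0 0' 
python3 - <<'E'
from fit import *
s=ctrl.state(); print(s['t'],s['eef_pos'],s['ft_force'],s['gripper_width'])
for n in ['wrist','side','top']: p=shot(n,n+'4')
e=s['eef_pos'];yaw=.026
print('caddy hole',wproj(place([e[0],e[1],yaw],[(0,.1,.06),(.03,.13,.06)],e[2]-.0986),s))
print('pin tip,shoulder',wproj(place([.5434,.2798,.026],[(0,.1,.165),(0,.1,.12)]),s))
print(*rel([.5434,.2798,.1646],Rdown(.026)))
E
```

```text
t: 7.72
eef_pos: [0.5434, 0.279, 0.3087]
ee_rot: [1.191, 1.222, -1.192]
ft_force: [0.1, 0.2, -3.4]
gripper_width: 0.147
7.725 [0.54344983 0.27900545 0.30869845] [ 0.0547779   0.1931012  -3.36826897] 0.1466760479363848
caddy hole [[2.613e+02 5.720e+01]
 [3.131e+02 2.000e-01]]
pin tip,shoulder [[261.4  73.8]
 [261.4  77.9]]
[ 1.442e-01  1.000e-04 -3.000e-04] [-0.05 -0.04  0.08]
```

View pics/wrist4.png

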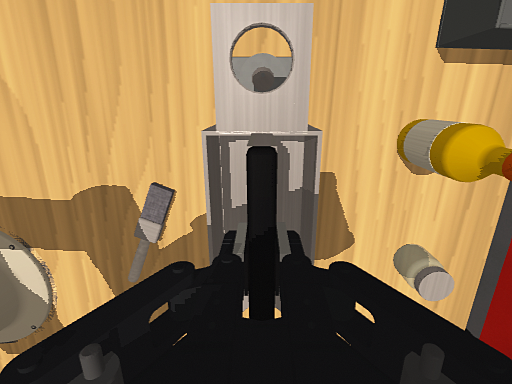

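View pics/side4.png

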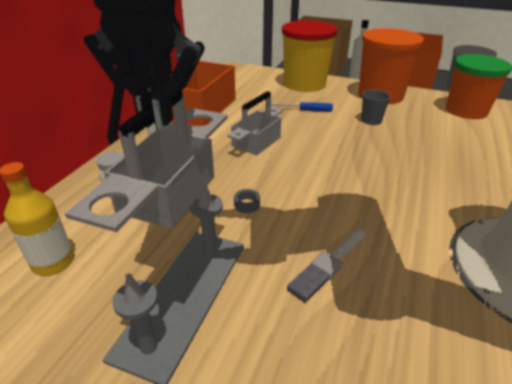

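View pics/top4.png

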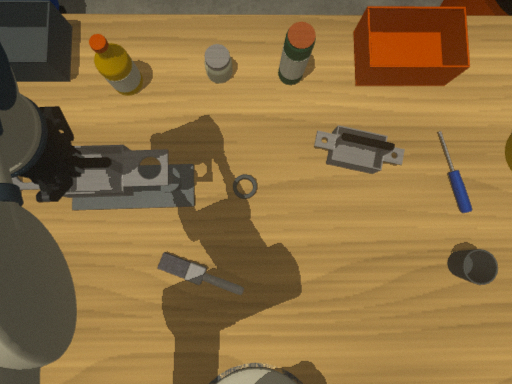

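```bash
python3 - <<'E'
import cv2
t=cv2.imread('pics/wrist4.png')
cv2.imwrite('pics/w4z.png',cv2.resize(t[10:110,210:320],None,fx=6,fy=6,interpolation=cv2.INTER_CUBIC))
E
```

```text
(no output)
```

View pics/w4z.png

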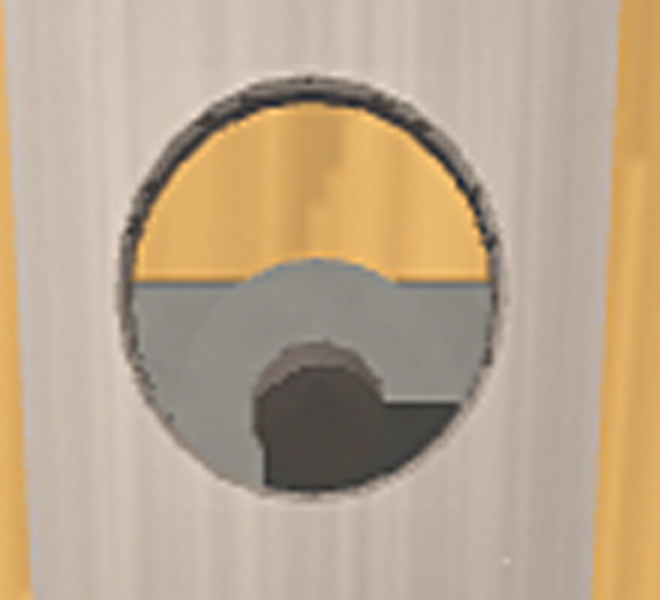

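```bash
python3 -m handwheel '-1 0.02 0.001 -0.0005 0.2 0 0; -1 0.04 0.001 -0.0005 0.2 0 0; -1 0.06 0.001 -0.0005 0.2 0 0; -1 0.08 0.001 -0.0005 0.2 0 0; -1 0.095 0.001 -0.0005 0.2 0 0; -1 0.1 0.001 -0.0005 0.2 0 0; -1 0.1 0.001 -0.0005 0.2 0 0; -1 0.1 0.001 -0.0005 0.2 0 0' 
python3 - <<'E'
from h import *
s=ctrl.state(); print(s['t'],s['eef_pos'],s['ft_force'],s['gripper_width'])
p=shot('wrist','w5');p2=shot('side','s5')
a=cv2.resize(p['pixels'][0:120,190:330],None,fx=3,fy=3,interpolation=2);b=cv2.resize(p2['pixels'][120:330,60:270],(360,360),interpolation=2)
cv2.imwrite('pics/c5.png',np.hstack([a[:360],b])[:,:,::-1])
E
```

```text
t: 8.88
eef_pos: [0.5448, 0.2802, 0.2095]
ee_rot: [1.194, 1.22, -1.193]
ft_force: [-0.6, 0.1, -3.2]
gripper_width: 0.152
8.875 [0.54477251 0.2801987  0.20951702] [-0.55141382  0.09309067 -3.19305032] 0.15191725557652272
```

View pics/c5.png

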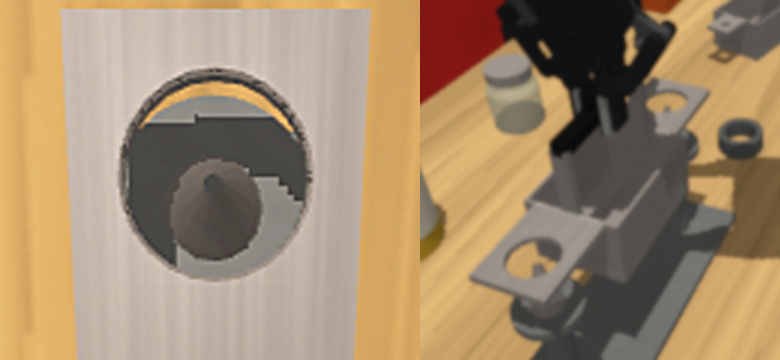

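```bash
python3 -m handwheel '-1 0.01 -0.0005 0.0015 0 0 0; -1 0.02 -0.0005 0.0015 0 0 0; -1 0.03 -0.0005 0.0015 0 0 0; -1 0.038 -0.0005 0.0015 0 0 0; -1 0.042 -0.0005 0.0015 0 0 0; -1 0.043 -0.0005 0.0015 0 0 0; -1 0.043 -0.0005 0.0015 0 0 0; -1 0.043 -0.0005 0.0015 0 0 0' 
python3 - <<'E'
from h import *
s=ctrl.state(); print(s['t'],s['eef_pos'],s['ft_force'],s['moment'],s['gripper_width'])
p=shot('wrist','w6');p2=shot('side','s6')
a=cv2.resize(p['pixels'][0:120,190:330],None,fx=3,fy=3,interpolation=2);b=cv2.resize(p2['pixels'][150:330,80:260],(360,360),interpolation=2)
cv2.imwrite('pics/c6.png',np.hstack([a[:360],b])[:,:,::-1])
E
```

```text
t: 9.98
eef_pos: [0.5444, 0.2788, 0.1667]
ee_rot: [1.194, 1.22, -1.193]
ft_force: [0.3, -0.0, -3.2]
gripper_width: 0.146
9.975 [0.54436629 0.27875315 0.16673049] [ 0.3165349  -0.04806903 -3.22691309] [ 0.01123883  0.01603715 -0.00157304] 0.1464139474641247
```

View pics/c6.png

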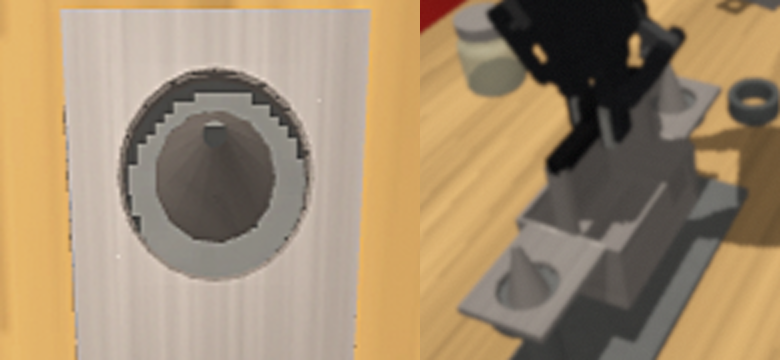

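Both pins are through the ears, and the visible one is centred (foot at 215,178 against hole at 215,174 in the zoom). Lowering the last 2 mm.

```bash
python3 -m handwheel '-1 0.001 0 0 0 0 0; -1 0.002 0 0 0 0 0; -1 0.0025 0 0 0 0 0; -1 0.0025 0 0 0 0 0'
```

```text
t: 10.58
eef_pos: [0.5444, 0.2788, 0.1646]
ee_rot: [1.195, 1.22, -1.192]
ft_force: [-2.2, -0.6, 4.5]
gripper_width: 0.145
```

```bash
python3 -m handwheel '-0.6 -0.0008 0 0 0 0 0; -0.5 -0.0008 0 0 0 0 0; -0.3 -0.0008 0 0 0 0 0; 0 -0.0008 0 0 0 0 0; 0.4 -0.0008 0 0 0 0 0; 0.4 -0.0008 0 0 0 0 0; 0.4 -0.0008 0 0 0 0 0; 0.4 -0.0008 0 0 0 0 0; 0.4 -0.0008 0 0 0 0 0'
python3 - <<'E'
from h import *
p=shot('wrist','w7')
E
```

```text
t: 11.7
eef_pos: [0.5444, 0.2788, 0.1655]
ee_rot: [1.195, 1.22, -1.192]
ft_force: [0.3, -0.9, -0.1]
gripper_width: 0.701
```

View pics/w7.png

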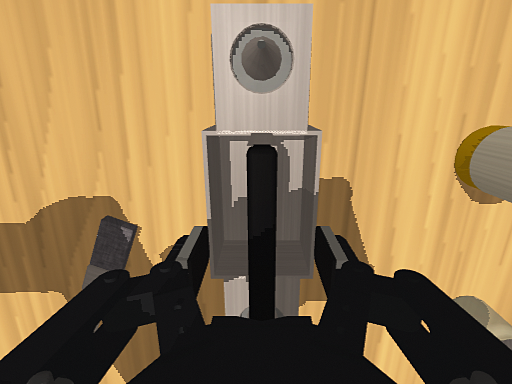

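Fingers are clear of the bar on both sides (bar at col 262, pads near 195 and 330). Retreating straight up, then away toward the base to clear the cameras.

```bash
python3 -m handwheel '0.4 -0.01 0 0 0 0 0; 0.4 -0.03 0 0 0 0 0; 0.4 -0.06 0 0 0 0 0; 0.4 -0.1 0 0 0 0 0; 0.4 -0.14 0 0 0 0 0; 0.4 -0.14 0 0.05 0 0 0; 0.4 -0.14 0 0.1 0 0 0; 0.4 -0.14 0 0.15 0 0 0; 0.4 -0.14 0 0.2 0 0 0; 0.4 -0.14 0 0.25 0 0 0; 0.4 -0.14 0 0.3 0 0 0; 0.4 -0.14 0 0.35 0 0 0; 0.4 -0.14 0 0.35 0 0 0; 0.4 -0.14 0 0.35 0 0 0'
python3 - <<'E'
from fit import *
s=ctrl.state(); print(s['t'],s['eef_pos'],s['ft_force'])
p=shot('top','t8');p2=shot('side','s8')
a=cv2.resize(p['pixels'][120:240,30:230],(400,240),interpolation=2);b=cv2.resize(p2['pixels'][150:390,60:260],(400,480),interpolation=2)
cv2.imwrite('pics/c8.png',np.hstack([np.vstack([a,a*0]),b])[:,:,::-1])
q=[.5438,.279,.024]
K=[(0,.1,.06),(0,-.1,.06),(.03,.13,.06),(-.03,.13,.06),(.03,-.13,.06),(-.03,-.13,.06),(0,.055,.124),(0,-.055,.124)]
for c in CAM: print(c,proj(c,place(q,K,.066)).round(1).tolist())
E
```

```text
t: 13.5
eef_pos: [0.5518, -0.0711, 0.3054]
ee_rot: [1.195, 1.22, -1.192]
ft_force: [-1.1, 0.3, 1.1]
gripper_width: 0.701
13.5 [ 0.55184711 -0.07111206  0.30542051] [-1.0956344   0.31106467  1.13432309]
top [[66.5, 181.2], [166.4, 178.5], [51.7, 166.9], [51.0, 196.5], [181.2, 163.4], [181.5, 192.8], [75.3, 176.2], [135.2, 174.5]]
side [[134.1, 293.3], [206.0, 200.4], [98.4, 305.0], [140.9, 320.2], [198.0, 186.4], [230.3, 193.9], [145.9, 232.1], [188.8, 183.4]]
```

View pics/c8.png

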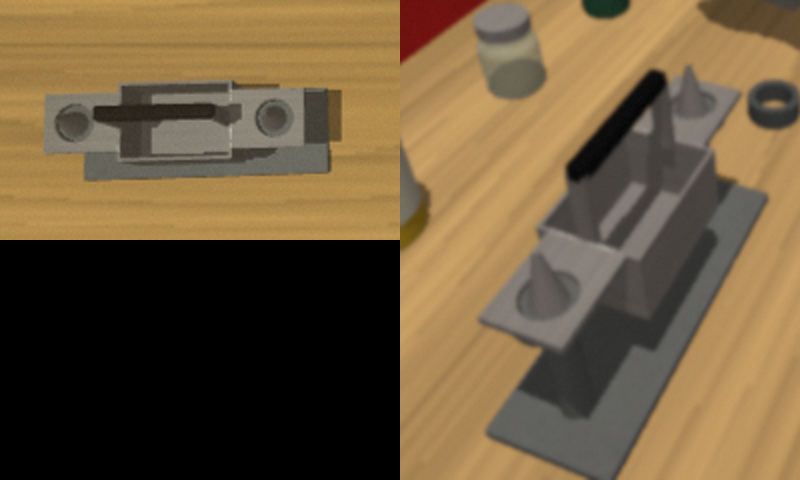

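View pics/s8.png

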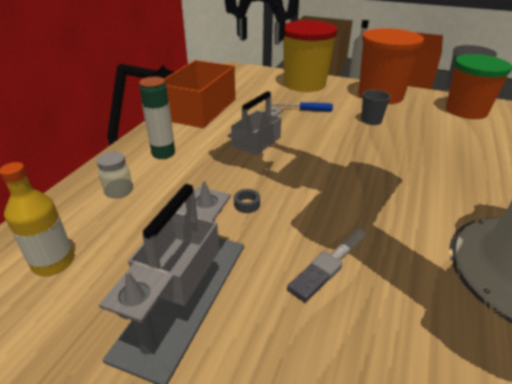

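```bash
python3 - <<'E'
from h import *
a=cv2.imread('pics/s8.png');p=ctrl.read_camera('side');print('diff',np.abs(a[:,:,::-1].astype(int)-p['pixels'])[150:,60:260].max())
print(ctrl.state()['t'],ctrl.job_done())
E
```

```text
diff 28
the job is handed in; nothing more can be done
13.65 None
```

I picked up the larger caddy by its handle and hung it on the grey stand. One pin goes up through each ear. I opened the gripper, backed it well clear, and handed in at 13.65 s of the 42 s allowed.

**Seating:** On lowering, the wrist force went from −3.2 N (carrying the caddy) to +4.5 N (pressing on the shoulders). It fell to about 0 when the gripper opened.

**Level:** After release, the ear corners and hole I checked by eye in the side view were within about 1 px of where a seated, level caddy should appear. In the top view I only checked by eye that both pins show in their holes. My first reading of the side view was 3–5 px too low. That was an error in how I scaled the crop, and it went away once corrected.

**Stillness:** I compared two side pictures taken about 0.1 s apart, after the retreat. The largest pixel difference around the caddy was 28 of 255. I took that as image noise but did not test it, so there was no longer check that it hangs still.

**Small caddy:** It was never touched and looks unmoved in the last side picture.

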